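Move the sliding cup rest to the end station and lock its spring plunger

ROBOT

A 6-joint arm with a two-finger parallel gripper is mounted at the origin on the work surface. World frame = base frame: x ahead of the robot, y to its left, z up, the work surface at z = 0. Lengths are in mm, angles in degrees, forces in N, time in s.
With the tool pointing down it reaches from about 350 to 775 mm from the base axis. Payload 7.3 kg.
Tool frame: the origin (TCP) lies midway between the tips of the shut fingers; the grasp point (between the pads) lies 19 mm behind it (robot.hold_point_z is the z of the grasp point in the tool frame, in mm); z points along the fingers, y is the line along which they close (so a half turn about z gives the same grasp; the last joint's range is limited). The gripper opens to 92 mm and grips with 3 to 60 N. Pads are 19 mm wide; open, the fingers measure 130 mm over their backs; the gripper's body (75 mm by 190 mm) begins 47 mm behind the grasp point.
Start: joints at [-72.193, 19.595, 87.324, -0, 73.075, -8.365], TCP at [231.59, -471.18, 226.741] pointing down, gripper open.
Joint ranges: [-145.02, 145.02], [-44.19, 115.74], [2.07, 154.8], [-57.11, 237.11], [16.16, 152.29], [-177.93, 177.93]. Speed limits (degrees/s): [147.25, 147.25, 180, 180, 180, 180].

INTERFACE

Orientations are given as [roll, pitch, yaw] about the fixed x, y, z axes, in that order (R = Rz(yaw) Ry(pitch) Rx(roll)).
In Python, from workcell import robot, optics, order, models gives the robot as it stands. The module is installed in compiled form; this text tells all that it offers.
- The arm moves only by the tool send_rows, never from a script. Its argument "commands" is a list of rows, each a list of 7 numbers: the closure, from 0 (fully open) to 1 (shut), then the shift along the tool's x, y, z in mm, then the turn, a rotation vector about the tool's x, y, z in degrees. A call has 1 to 12 rows; each row shifts and turns the commanded pose from where the row before left it, along the tool's axes as they then stand; what a row does not reach is not made up. A row lasts 1/12 s, in which the tool goes at most 41.7 mm and 7.16 degrees, less where a joint would pass 70% of its speed; a pose out of reach is approached as far as the arm can. A call with a gripper value outside its range is refused whole. The fingers move at their own pace and stop on an object; "squeeze" is the grip in N (left out, the last holds). Time passes only in rows, so rows that do not move let the fingers close. It gives the time, the measured TCP pose, the force, the opening and the grip force at its end, in the units of the state.
- robot.state(): the state, without advancing time (a new reading comes with each control period).
- optics.grab_frame(name): name is "scene" or "top" or "wrist"; returns a dict with "img" (420x560x3 uint8, red, green, blue), "K" (3x3 intrinsics, pixels), "eye" and "attitude" of the camera in the world; the wrist camera has in their place "mount" (4x4, takes a point from camera to tool coordinates, whose origin is the TCP and whose axes are the flange's). Camera axes: x right, y down, z forward; pixel columns grow to the right and rows downward; lengths in mm; the calibration is good to about 2 mm. A picture is of the moment at which its call begins: read the wrist's pose just before it. There is no depth.
- order.sign_off(): hands the job in; it is judged then, once.
Trained networks look in the newest picture that a camera, given by its name, has taken for a name from the list of things; names that differ only in an ending like _2 or _b are one class to them, and where a whole thing is asked for, a point or a joint stands for the part that bears it (a point fixed in the world has none). Each returns a list of dicts, best first, with "score" (0 to 1); they miss things now and then, are a little off and sometimes report something else, mostly with a low value. They report only what shows in the picture. A call takes as long as a camera call.
- models.regions_of(query, camera): "region" (420x560 bool, what is visible of it).
- models.spot_point(query, camera): "xyz" ([x, y, z] in mm, in world coordinates, good to about 4 mm: a listed point, or the origin of a listed thing).
The state is a dict: "time_s": time; "joints": joint angles; "joint_vel": joint speeds; "effort": joint torques, N m; "tool_pos": TCP position; "orientation": TCP orientation; "ft_force": force on the tool from outside, world axes, zero at the start; "torque": the same for the moment, N m; "gripper_width": opening from 0.0 (shut) to 1.0 (fully open); "grip_force": force on a finger pad.
Only numpy, scipy, OpenCV 4.12 (cv2) and the standard library are available. Lean on these libraries where they do the work, as an engineer would, in place of code of your own. Each camera call takes 0.05 s, during which the arm holds its last target. There are 200 camera calls.

TASK

The cup rest on the filling rail is locked at its parking place. Pull its spring plunger back, slide the tube along the rail past the middle hole to the end station, and let the plunger drop fully home in the end hole, by feel and gently: never force the tube while the pin is in a hole. Leave the cups, lids and jug alone, and let go of everything.

Things in the scene. Friction and masses are not known exactly. Their poses are not given: they have to be found in the camera images.
- knob_mid (a point): Centre of the plunger's round black pull knob (28 mm diameter, 26 mm tall, axis upright), on the sliding tube; 116 mm above the counter when home. Below it a steel barrel, 22 mm diameter (26 mm at its foot), 79 to 101 mm above the counter; nothing else near is taller than 80 mm. Its y axis runs along the rail from parking place to end station; z is up, the way the plunger is pulled.
- tube_top (a point): Top face of the sliding tube (46 mm square aluminium outer tube, 70 mm long, with the plunger on top and a 100 x 90 mm cup rest on its +x side), on the plunger's axis, 79.5 mm above the counter. Axes as knob_mid. It slides with 2 N friction, plus up to 3 N while the pin rubs on the rail.
- tube (a joint): Slide of the tube along the rail, m: 0 = parking hole, grows towards the end station, stop at 0.154. Middle hole at 0.050. The end hole is in a hand-clamped latch plate (lighter strip let flush into the rail's top), so it lies anywhere from 0.110 to 0.140, and is covered by the tube when near. From 0.057 to the end hole the rail is unbroken.
- plunger (a joint): Pull of the plunger, m, upward: 0 = fully home in a hole, 0.008 to 0.009 when the pin's tip stands on the rail between holes, 0.014 = upper stop. A spring presses it down, 6 N at home, 9.5 N at the upper stop. Round-tipped pin of 8 mm diameter; holes 11 mm long along the rail. The pin and holes take 25 N sideways at most.
- unit: The fixed filling rail: foot plate 80 x 360 mm, end brackets 80 mm high, square steel rail 30 x 30 mm along its y axis, top 70 mm above the counter, and a grated drip trough 95 mm wide on the +x side. Origin on the counter under the middle of the rail; the parking hole is at y = -75 mm from it.
- cup_stack: Bystander: upturned stack of paper cups, 82 mm diameter, 125 mm tall; origin under its centre.
- lid_stack: Bystander: stack of black plastic lids, 88 mm diameter, 57 mm tall; origin under its centre.
- jug: Bystander: clear plastic measuring cup, 84 mm diameter, 95 mm tall; origin under its centre.

How it is judged:
By the outcome, as a careful person would: the job done as asked, in the order asked, and still so for the second after the job is handed in, with the robot touching nothing.
It also fails if it takes over 40 s, if anything falls off the work surface, if the arm or the gripper's body presses on something with over 40 N, if the wrist force passes 120 N, or if a joint passes its speed limit or range.

## Working session

There is one attempt and no reset: what is moved stays moved. The work goes in short steps, Python scripts to look and compute and a tool call to move; the robot and the scene stay as the last step left them, time stands still between calls to the robot, and variables do not carry over. Pictures are saved under pics/ and viewed, at most 10 in all, crops included, and the job is handed in when it is done.

Besides the shell and the picture viewer there is one more tool, called after "Call:" by a JSON object that holds its "fn" and its "kwargs". send_rows: Moves the arm, as the interface text tells. Its arguments: {"type":"object","properties":{"commands":{"type":"array","items":{"type":"array","items":{"type":"number"}}},"squeeze":{"type":"number"}},"required":["commands"]}

```bash
mkdir -p pics; python3 - <<'E'
from workcell import robot, optics, order, models
import cv2,numpy as np
s=robot.state();print(s['time_s'],s['tool_pos'],s['orientation'],s['gripper_width'],robot.hold_point_z)
ims=[]
for c in ['scene','top']:
    f=optics.grab_frame(c);ims.append(f['img']);print(c,f['K'],f['eye'],f['attitude'])
    for q in ['knob_mid','tube_top','unit','cup_stack','lid_stack','jug']:
        print(c,q,[(np.round(d['xyz'],1).tolist(),round(d['score'],2)) for d in models.spot_point(q,c)[:2]])
im=np.hstack(ims)[:,:,::-1]
cv2.imwrite('pics/a.png',cv2.resize(im,(800,300)));cv2.imwrite('pics/top.png',ims[1][:,:,::-1])
E
```

```text
0.0 [ 231.46577865 -470.79127565  226.05566462] [-1.79916717e+02 -1.21326594e-02  2.61728954e+01] 1.000663405826201 -18.8
scene [[437.60879192   0.         286.45204313]
 [  0.         437.60879192 202.72186038]
 [  0.           0.           1.        ]] [1252.54516776 -214.36481079 1165.36498433] [-148.72733653   -0.24410682   69.90619468]
scene knob_mid [([554.5, -69.4, 113.1], 0.65), ([480.4, 420.4, 2.6], 0.48)]
scene tube_top [([557.7, -67.2, 76.3], 0.79)]
scene unit [([535.6, 7.7, -0.9], 0.56)]
scene cup_stack [([480.1, 421.1, 0.4], 0.75), ([538.5, 8.7, 0.4], 0.57)]
scene lid_stack [([805.6, 22.7, -1.6], 0.76)]
scene jug [([537.3, -416.5, 0.1], 0.79)]
top [[410.65806635   0.         278.49465048]
 [  0.         410.65806635 210.48178347]
 [  0.           0.           1.        ]] [ 501.74703136   -8.73291898 1469.52736923] [-1.74260578e+02 -7.81213389e-02 -9.08480570e+01]
top knob_mid [([556.1, -69.1, 117.2], 0.49)]
top tube_top [([552.8, -69.9, 80.6], 0.93), ([536.4, -421.0, -1.2], 0.25)]
top unit [([538.5, 5.2, -3.3], 0.82)]
top cup_stack [([473.6, 420.4, 0.1], 0.57)]
top lid_stack [([803.9, 25.0, 0.3], 0.58)]
top jug [([532.1, -425.1, 2.3], 0.72)]
```

View pics/a.png

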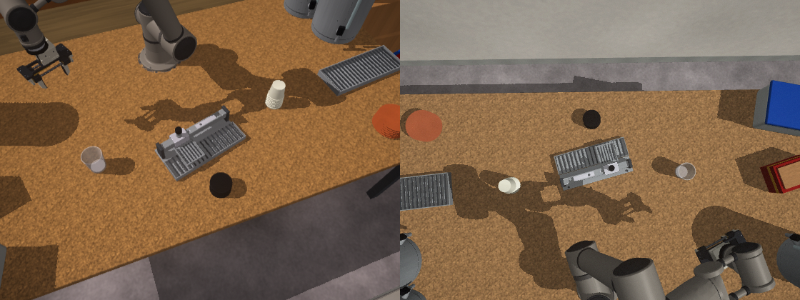

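View pics/top.png

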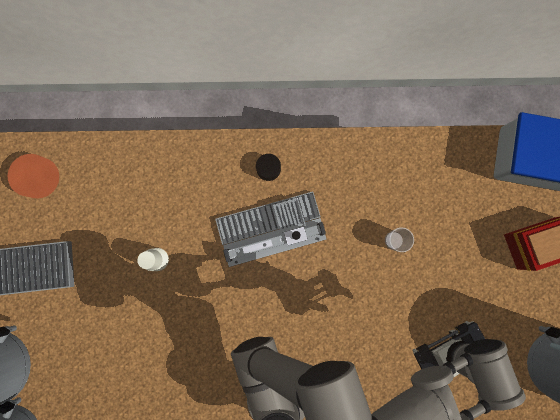

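Call:
{"fn": "send_rows", "kwargs": {"commands": [[0, 23.4, -10.9, 0, 0, 0, 0], [0, 23.4, -10.9, 0, 0, 0, 0], [0, 23.4, -10.9, 0, 0, 0, 0], [0, 23.4, -10.9, 0, 0, 0, 0], [0, 23.4, -10.9, 0, 0, 0, 0], [0, 23.4, -10.9, 0, 0, 0, 0], [0, 23.4, -10.9, 0, 0, 0, 0], [0, 23.4, -10.9, 0, 0, 0, 0], [0, 23.4, -10.9, 0, 0, 0, 0], [0, 23.4, -10.9, 0, 0, 0, 0]]}}

```text
time_s: 1.53
tool_pos: [394.2, -269.1, 226.9]
orientation: [180.0, -0.0, 26.2]
ft_force: [1.4, 0.3, 0.1]
gripper_width: 0.999
grip_force: 0.0
```

Call:
{"fn": "send_rows", "kwargs": {"commands": [[0, 23.4, -10.9, 0, 0, 0, 0], [0, 23.4, -10.9, 0, 0, 0, 0], [0, 23.4, -10.9, 0, 0, 0, 0], [0, 23.4, -10.9, 0, 0, 0, 0], [0, 23.4, -10.9, 0, 0, 0, 0], [0, 23.4, -10.9, 0, 0, 0, 0], [0, 23.4, -10.9, 0, 0, 0, 0], [0, 23.4, -10.9, 0, 0, 0, 0], [0, 23.4, -10.9, 0, 0, 0, 6], [0, 23.4, -10.9, 0, 0, 0, 6.5], [0, 0, 0, 0, 0, 0, 0]]}}

```text
time_s: 2.45
tool_pos: [559.8, -67.8, 226.5]
orientation: [-180.0, -0.1, 13.5]
ft_force: [-0.1, 0.1, -0.6]
gripper_width: 0.999
grip_force: 0.0
```

```bash
cat > h.py <<'E'
from workcell import robot, optics, order, models
import cv2,numpy as np
from scipy.spatial.transform import Rotation as R
def wrist():
    s=robot.state();f=optics.grab_frame('wrist')
    T=np.eye(4);T[:3,:3]=R.from_euler('xyz',s['orientation'],degrees=True).as_matrix();T[:3,3]=s['tool_pos']
    return s,f,T@f['mount']
def ray(f,C,uv,z):
    d=C[:3,:3]@np.linalg.inv(f['K'])@[uv[0],uv[1],1];o=C[:3,3];return o+d*(z-o[2])/d[2]
E
python3 - <<'E'
from h import *
s,f,C=wrist();print(s['time_s'],s['tool_pos'],s['orientation'],s['ft_force']);print(f['mount'].round(2).tolist(),f['K'][0])
for q in ['knob_mid','tube_top','unit']:
    print(q,[(np.round(d['xyz'],1).tolist(),round(d['score'],2)) for d in models.spot_point(q,'wrist')[:2]])
cv2.imwrite('pics/w1.png',f['img'][:,:,::-1])
E
```

```text
2.45 [559.75172653 -67.81749593 226.49881565] [-1.79961045e+02 -1.00512400e-01  1.34910879e+01] [-0.11176739  0.13965353 -0.55468113]
[[0.0, -0.96, -0.27, 72.8], [1.0, 0.0, -0.0, 0.9], [0.0, -0.27, 0.96, -156.39], [0.0, 0.0, 0.0, 1.0]] [294.07495639   0.         276.13327205]
knob_mid [([553.3, -65.8, 114.4], 0.67)]
tube_top [([558.6, -67.6, 77.9], 0.79)]
unit [([534.7, 0.4, 0.7], 0.57)]
```

View pics/w1.png

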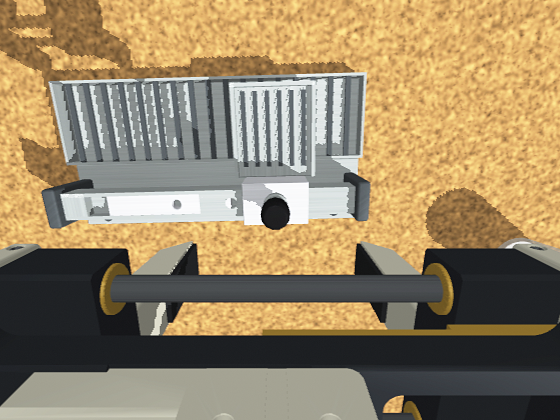

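```bash
python3 - <<'E'
from h import *
im=cv2.imread('pics/w1.png')[165:240,40:380]
cv2.imwrite('pics/w1c.png',cv2.resize(im,(800,176),interpolation=cv2.INTER_CUBIC))
s,f,C=wrist()
for n,uv,z in [('knobtop',(276,219),129),('mid',(230,203),70),('end',(178,204),70),('tl',(50,82),60),('tr',(367,73),60)]:
    print(n,ray(f,C,uv,z).round(1))
E
```

```text
knobtop [551.1 -73.4 129. ]
mid [539.1 -24.3  70. ]
end [524.4  30.9  70. ]
tl [617.1 179.1  60. ]
tr [ 701.6 -130.8   60. ]
```

View pics/w1c.png

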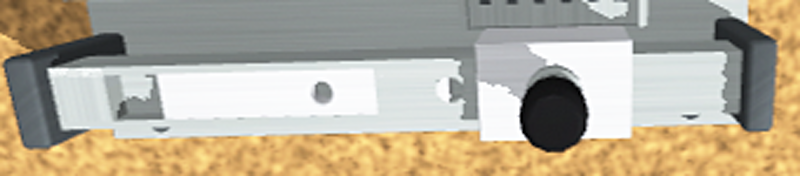

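The wrist view shows the knob at about (276,219), the middle hole at (230,203) and the end hole at (177,204) in the lighter plate. That puts the rail's yaw near 15° and the end hole near 0.110 m. I'll lower astride the knob next.

Call:
{"fn": "send_rows", "kwargs": {"commands": [[0, -8.5, 2.8, 10, 0, 0, 0], [0, 0, 0, 20, 0, 0, -1.6], [0, 0, 0, 20, 0, 0, 0], [0, 0, 0, 20, 0, 0, 0], [0.3, 0, 0, 20, 0, 0, 0], [0.4, 0, 0, 20, 0, 0, 0], [0.5, 0, 0, 13, 0, 0, 0], [0.55, 0, 0, 6, 0, 0, 0], [0.55, 0, 0, 0, 0, 0, 0], [0.55, 0, 0, 0, 0, 0, 0]], "squeeze": 5}}

```text
time_s: 3.53
tool_pos: [549.9, -76.2, 98.3]
orientation: [180.0, -0.0, 15.2]
ft_force: [-0.1, 0.1, 1.1]
gripper_width: 0.612
grip_force: 0.0
```

```bash
python3 - <<'E'
from h import *
s,f,C=wrist();print(s['time_s'],s['tool_pos'],s['orientation'],s['ft_force'],s['gripper_width'])
for q in ['knob_mid','tube_top']:
    print(q,[(np.round(d['xyz'],1).tolist(),round(d['score'],2)) for d in models.spot_point(q,'wrist')[:2]])
cv2.imwrite('pics/w2.png',f['img'][:,:,::-1])
E
```

```text
3.5333 [549.93885612 -76.24909436  98.29092141] [ 1.79977278e+02 -2.61271525e-02  1.52468672e+01] [-0.11334356  0.12640153  1.07061118] 0.611817532621419
knob_mid [([554.6, -67.1, 117.4], 0.91)]
tube_top [([557.5, -65.6, 82.4], 0.7)]
```

View pics/w2.png

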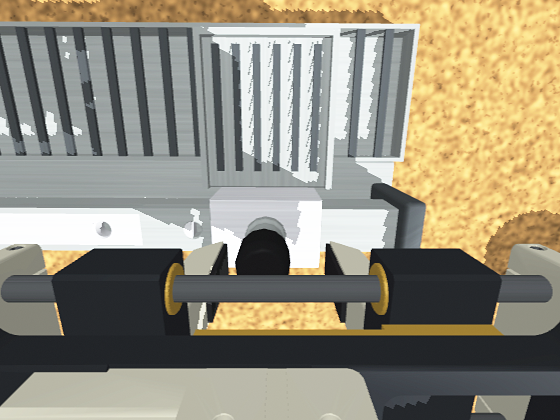

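The knob, at column 263, sits left of the finger mid-line at about column 275, so it is about 6 mm further along the rail. It is also a little ahead in tool x. I'll correct both.

Call:
{"fn": "send_rows", "kwargs": {"commands": [[0.55, 2, -2.7, 0, 0, 0, 0], [0.55, 2, -2.8, 0.5, 0, 0, 0], [0.55, 0, 0, 0, 0, 0, 0], [0.55, 0, 0, 0, 0, 0, 0]]}}

```text
time_s: 4.02
tool_pos: [552.4, -68.9, 97.4]
orientation: [180.0, -0.0, 15.3]
ft_force: [-0.2, -0.3, -0.2]
gripper_width: 0.453
grip_force: 0.0
```

```bash
python3 - <<'E'
from h import *
s,f,C=wrist();print(s['time_s'],s['tool_pos'],s['orientation'],s['ft_force'],s['gripper_width'])
p=[(np.round(d['xyz'],1).tolist(),round(d['score'],2)) for d in models.spot_point('knob_mid','wrist')[:1]]
print(p)
r=models.regions_of('knob_mid','wrist')
print([(d['score'],d['region'].sum()) for d in r])
g=f['img'].max(2)
for row in (245,255,265): 
    c=np.where(g[row,232:320]<60)[0]+232; print(row,c.min(),c.max(),len(c))
cv2.imwrite('pics/w3.png',cv2.resize(f['img'][180:340,140:420,::-1],(800,457)))
E
```

```text
4.0167 [552.39580331 -68.92291126  97.35562185] [ 1.79987738e+02 -1.01962339e-02  1.53124545e+01] [-0.20121457 -0.25465933 -0.15803755] 0.45258321341945523
[([556.0, -67.6, 117.0], 0.77)]
[(0.87, np.int64(1671))]
245 236 316 46
255 233 319 61
265 232 319 67
```

View pics/w3.png

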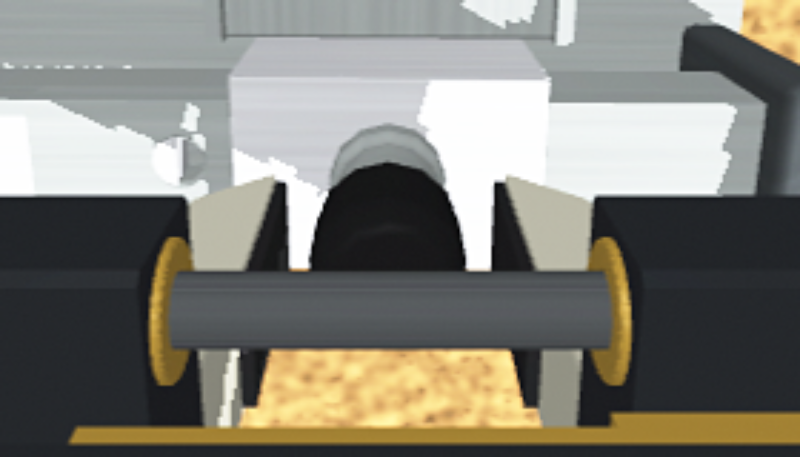

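The knob is now centred between the pads, with its middle at 389 against 390 for the pads. I'll shift 3 mm ahead and close softly.

Call:
{"fn": "send_rows", "kwargs": {"commands": [[0.6, 3, 0, 0, 0, 0, 0], [0.66, 0, 0, 0, 0, 0, 0], [0.72, 0, 0, 0, 0, 0, 0], [0.74, 0, 0, 0, 0, 0, 0], [0.76, 0, 0, 0, 0, 0, 0], [0.76, 0, 0, 0, 0, 0, 0]], "squeeze": 5}}

```text
time_s: 4.67
tool_pos: [555.3, -68.4, 97.2]
orientation: [-180.0, -0.0, 15.3]
ft_force: [0.8, 1.0, -0.5]
gripper_width: 0.302
grip_force: 5.0
```

Call:
{"fn": "send_rows", "kwargs": {"commands": [[1, 0, 0, 0, 0, 0, 0], [1, 0, 0, 0, 0, 0, 0], [1, 0, 0, 0, 0, 0, 0]], "squeeze": 35}}

```text
time_s: 4.92
tool_pos: [555.3, -68.4, 97.2]
orientation: [180.0, -0.0, 15.3]
ft_force: [2.4, 1.2, -0.8]
gripper_width: 0.3
grip_force: 35.0
```

Call:
{"fn": "send_rows", "kwargs": {"commands": [[1, 0, 0, -2, 0, 0, 0], [1, 0, 0, -2, 0, 0, 0], [1, 0, 0, -2, 0, 0, 0], [1, 0, 0, -2, 0, 0, 0], [1, 0, 0, 0, 0, 0, 0]]}}

```text
time_s: 5.33
tool_pos: [555.2, -68.4, 105.2]
orientation: [-180.0, 0.0, 15.3]
ft_force: [4.2, 0.9, -8.8]
gripper_width: 0.304
grip_force: 35.0
```

Call:
{"fn": "send_rows", "kwargs": {"commands": [[1, 0, 0, -2, 0, 0, 0], [1, 0, 0, -2, 0, 0, 0], [1, 0, 0, 0, 0, 0, 0]]}}

```text
time_s: 5.58
tool_pos: [555.2, -68.4, 109.2]
orientation: [-180.0, 0.0, 15.3]
ft_force: [4.8, 0.7, -10.3]
gripper_width: 0.297
grip_force: 35.0
```

Call:
{"fn": "send_rows", "kwargs": {"commands": [[1, 0, -1, 0, 0, 0, 0], [1, 0, -1, 0, 0, 0, 0], [1, 0, -1, 0, 0, 0, 0]]}}

```text
time_s: 5.83
tool_pos: [554.5, -66.0, 109.0]
orientation: [180.0, -0.0, 15.3]
ft_force: [4.9, -0.2, -9.8]
gripper_width: 0.292
grip_force: 35.0
```

Call:
{"fn": "send_rows", "kwargs": {"commands": [[1, 0.3, -4, 0, 0, 0, 0], [1, 0, -4, 0, 0, 0, 0], [1, 0, -4, 0, 0, 0, 0], [1, 0, -4, 0, 0, 0, 0], [1, 0, -4, 0, 0, 0, 0], [1, 0, -4, 0, 0, 0, 0], [1, 0, 0, 0, 0, 0, 0]]}}

```text
time_s: 6.42
tool_pos: [547.9, -41.3, 109.1]
orientation: [-180.0, 0.0, 15.3]
ft_force: [2.8, 2.9, -9.0]
gripper_width: 0.297
grip_force: 35.0
```

Call:
{"fn": "send_rows", "kwargs": {"commands": [[1, 0, -4, 0, 0, 0, 0], [1, 0, -4, 0, 0, 0, 0], [1, 0, -4, 0, 0, 0, 0], [1, 0, -4, 0, 0, 0, 0], [1, 0, -4, 0, 0, 0, 0], [1, 0, -4, 0, 0, 0, 0], [1, 0, -4, 0, 0, 0, 0], [1, 0, -4, 0, 0, 0, 0], [1, 0, -4, 0, 0, 0, 0], [1, 0, -4, 0, 0, 0, 0], [1, 0, 0, 0, 0, 0, 0]]}}

```text
time_s: 7.33
tool_pos: [537.6, -2.8, 109.2]
orientation: [-180.0, -0.0, 15.3]
ft_force: [4.3, 3.5, -9.5]
gripper_width: 0.295
grip_force: 35.0
```

Call:
{"fn": "send_rows", "kwargs": {"commands": [[1, 0, -4, 0, 0, 0, 0], [1, 0, -4, 0, 0, 0, 0], [1, 0, -4, 0, 0, 0, 0], [1, 0, -4, 0, 0, 0, 0], [1, 0, -4, 0, 0, 0, 0], [1, 0, -4, 0, 0, 0, 0], [1, 0, -3, 0, 0, 0, 0], [1, 0, 0, 1, 0, 0, 0], [1, 0, 0, 1, 0, 0, 0], [1, 0, 0, 1, 0, 0, 0], [1, 0, 0, 0, 0, 0, 0]]}}

```text
time_s: 8.25
tool_pos: [530.8, 22.9, 106.1]
orientation: [-179.9, -0.0, 15.3]
ft_force: [4.5, 3.3, -9.8]
gripper_width: 0.293
grip_force: 35.0
```

Call:
{"fn": "send_rows", "kwargs": {"commands": [[0.66, 0, 0, 0, 0, 0, 0], [0.64, 0, 0, 0, 0, 0, 0], [0.64, 0, 0, 0, 0, 0, 0], [0.64, 0, 0, 0, 0, 0, 0]], "squeeze": 5}}

```text
time_s: 8.58
tool_pos: [530.7, 22.1, 106.8]
orientation: [180.0, -0.0, 15.3]
ft_force: [-0.3, -0.2, -0.3]
gripper_width: 0.358
grip_force: 0.0
```

Call:
{"fn": "send_rows", "kwargs": {"commands": [[0.64, 0, -1, 0, 0, 0, 0], [0.64, 0, -1, 0, 0, 0, 0], [0.64, 0, -1, 0, 0, 0, 0], [0.64, 0, -1, 0, 0, 0, 0], [0.64, 0, -1, 0, 0, 0, 0], [0.64, 0, -1, 0, 0, 0, 0], [0.64, 0, -1, 0, 0, 0, 0], [0.64, 0, -1, 0, 0, 0, 0]]}}

```text
time_s: 9.25
tool_pos: [528.8, 29.4, 106.3]
orientation: [179.9, -0.0, 15.3]
ft_force: [2.9, -2.5, -0.2]
gripper_width: 0.364
grip_force: 1.9
```

Call:
{"fn": "send_rows", "kwargs": {"commands": [[0.64, 0, -0.6, 0, 0, 0, 0], [0.64, 0, -0.6, 0, 0, 0, 0], [0.64, 0, -0.6, 0, 0, 0, 0], [0.64, 0, -0.6, 0, 0, 0, 0]]}}

```text
time_s: 9.58
tool_pos: [528.0, 32.4, 106.3]
orientation: [180.0, -0.0, 15.3]
ft_force: [-1.7, -3.4, 0.9]
gripper_width: 0.357
grip_force: 1.6
```

Call:
{"fn": "send_rows", "kwargs": {"commands": [[0.64, 0, -0.6, 0, 0, 0, 0], [0.64, 0, -0.6, 0, 0, 0, 0], [0.64, 0, -0.6, 0, 0, 0, 0], [0.64, 0, -0.6, 0, 0, 0, 0]]}}

```text
time_s: 9.92
tool_pos: [527.2, 34.9, 106.1]
orientation: [-180.0, 0.0, 15.3]
ft_force: [0.3, -1.2, -0.4]
gripper_width: 0.361
grip_force: 0.7
```

Call:
{"fn": "send_rows", "kwargs": {"commands": [[0.64, 0, -0.6, 0, 0, 0, 0], [0.64, 0, -0.6, 0, 0, 0, 0], [0.64, 0, -0.6, 0, 0, 0, 0], [0.64, 0, -0.6, 0, 0, 0, 0]]}}

```text
time_s: 10.25
tool_pos: [526.5, 37.3, 106.1]
orientation: [-180.0, 0.0, 15.3]
ft_force: [-0.0, 0.2, 0.6]
gripper_width: 0.362
grip_force: 0.0
```

```bash
python3 - <<'E'
from h import *
s,f,C=wrist();print(s['time_s'],s['tool_pos'],s['ft_force'],s['grip_force'])
for c in ['wrist','scene','top']:
    if c!='wrist':optics.grab_frame(c)
    for q in ['knob_mid','tube_top']:
        print(c,q,[(np.round(d['xyz'],1).tolist(),round(d['score'],2)) for d in models.spot_point(q,c)[:1]])
cv2.imwrite('pics/w4.png',cv2.resize(f['img'][180:340,140:420,::-1],(800,457)))
E
```

```text
10.25 [526.54833199  37.25143301 106.12485897] [-0.00779383  0.24385672  0.63086398] 0.0
wrist knob_mid []
wrist tube_top [([526.3, 34.6, 81.8], 0.7)]
scene knob_mid [([538.0, -418.7, -0.7], 0.72)]
scene tube_top [([529.3, 37.3, 77.8], 0.6)]
top knob_mid []
top tube_top []
```

View pics/w4.png

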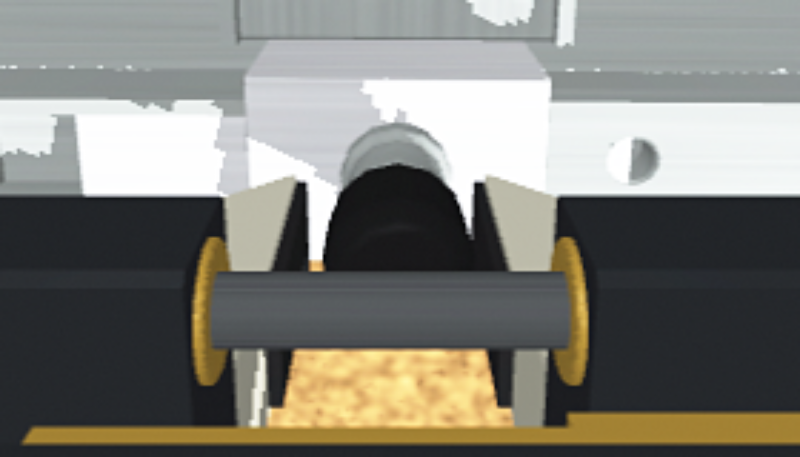

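Call:
{"fn": "send_rows", "kwargs": {"commands": [[0.64, 0, -0.5, 0, 0, 0, 0], [0.64, 0, -0.5, 0, 0, 0, 0]]}}

```text
time_s: 10.87
tool_pos: [526.4, 37.9, 106.2]
orientation: [180.0, -0.0, 15.3]
ft_force: [-0.5, 0.3, -0.5]
gripper_width: 0.361
grip_force: 0.0
```

Call:
{"fn": "send_rows", "kwargs": {"commands": [[0.64, 0, -0.5, 0, 0, 0, 0], [0.64, 0, 0, 0, 0, 0, 0]]}}

```text
time_s: 11.03
tool_pos: [526.2, 38.5, 106.2]
orientation: [180.0, 0.0, 15.3]
ft_force: [0.8, -0.2, 0.7]
gripper_width: 0.362
grip_force: 0.0
```

Call:
{"fn": "send_rows", "kwargs": {"commands": [[0.64, 0, -0.5, 0, 0, 0, 0], [0.64, 0, -0.5, 0, 0, 0, 0]]}}

```text
time_s: 11.2
tool_pos: [526.0, 39.3, 106.2]
orientation: [180.0, -0.0, 15.3]
ft_force: [0.2, -1.5, -0.1]
gripper_width: 0.36
grip_force: 0.6
```

Call:
{"fn": "send_rows", "kwargs": {"commands": [[0.64, 0, -0.5, 0, 0, 0, 0], [0.64, 0, 0, 0, 0, 0, 0]]}}

```text
time_s: 11.37
tool_pos: [526.0, 39.6, 106.2]
orientation: [180.0, -0.0, 15.3]
ft_force: [1.1, -2.1, 0.4]
gripper_width: 0.36
grip_force: 0.8
```

Call:
{"fn": "send_rows", "kwargs": {"commands": [[0.64, 0, -0.5, 0, 0, 0, 0], [0.64, 0, 0, 0, 0, 0, 0]]}}

```text
time_s: 11.53
tool_pos: [525.8, 40.2, 106.2]
orientation: [180.0, -0.0, 15.3]
ft_force: [-0.0, -1.9, -0.8]
gripper_width: 0.363
grip_force: 1.0
```

Call:
{"fn": "send_rows", "kwargs": {"commands": [[0.64, 0, -0.5, 0, 0, 0, 0], [0.64, 0, 0, 0, 0, 0, 0]]}}

```text
time_s: 11.7
tool_pos: [525.7, 40.8, 106.2]
orientation: [180.0, -0.0, 15.3]
ft_force: [0.5, -1.6, -0.9]
gripper_width: 0.36
grip_force: 1.0
```

Call:
{"fn": "send_rows", "kwargs": {"commands": [[0.64, 0, -0.5, 0, 0, 0, 0], [0.64, 0, 0, 0, 0, 0, 0]]}}

```text
time_s: 11.87
tool_pos: [525.5, 41.3, 106.2]
orientation: [180.0, -0.0, 15.3]
ft_force: [0.8, -1.2, -0.1]
gripper_width: 0.358
grip_force: 0.9
```

Call:
{"fn": "send_rows", "kwargs": {"commands": [[0.64, 0, -0.5, 0, 0, 0, 0], [0.64, 0, 0, 0, 0, 0, 0]]}}

```text
time_s: 12.03
tool_pos: [525.4, 41.8, 106.2]
orientation: [180.0, -0.0, 15.3]
ft_force: [-0.0, -0.8, -0.1]
gripper_width: 0.361
grip_force: 0.9
```

Call:
{"fn": "send_rows", "kwargs": {"commands": [[0.64, 0, -0.5, 0, 0, 0, 0], [0.64, 0, 0, 0, 0, 0, 0]]}}

```text
time_s: 12.2
tool_pos: [525.2, 42.3, 106.2]
orientation: [180.0, -0.0, 15.3]
ft_force: [0.7, -1.7, -0.5]
gripper_width: 0.355
grip_force: 0.9
```

Call:
{"fn": "send_rows", "kwargs": {"commands": [[0.64, 0, -0.5, 0, 0, 0, 0], [0.64, 0, 0, 0, 0, 0, 0]]}}

```text
time_s: 12.37
tool_pos: [525.2, 42.6, 106.2]
orientation: [180.0, -0.0, 15.3]
ft_force: [0.1, -4.4, 0.0]
gripper_width: 0.361
grip_force: 1.6
```

Resistance is rising and the tool has nearly stopped. I'll make one more tiny push.

Call:
{"fn": "send_rows", "kwargs": {"commands": [[0.64, 0, -0.4, 0, 0, 0, 0], [0.64, 0, 0, 0, 0, 0, 0]]}}

```text
time_s: 12.53
tool_pos: [525.2, 42.6, 106.2]
orientation: [179.9, -0.0, 15.3]
ft_force: [1.0, -4.1, -0.8]
gripper_width: 0.36
grip_force: 2.5
```

Call:
{"fn": "send_rows", "kwargs": {"commands": [[0.64, 0, 2.6, 0, 0, 0, 0], [0.5, 0, 0, 0, 0, 0, 0], [0.4, 0, 0, 0, 0, 0, 0], [0.2, 0, 0, 0, 0, 0, 0], [0.2, 0, 0, -10, 0, 0, 0], [0, 0, 0, -20, 0, 0, 0], [0, 0, 0, -30, 0, 0, 0], [0, 0, 0, -30, 0, 0, 0], [0, 0, 0, -30, 0, 0, 0], [0, 0, 0, 0, 0, 0, 0]]}}

```text
time_s: 13.37
tool_pos: [528.5, 40.7, 233.2]
orientation: [179.8, -0.6, 15.3]
ft_force: [0.6, -0.3, 0.5]
gripper_width: 0.967
grip_force: 0.0
```

```bash
python3 - <<'E'
from h import *
s,f,C=wrist();print(s['time_s'],s['tool_pos'],s['ft_force'],s['gripper_width'])
ims=[f['img'][150:270,180:380]]
for c in ['wrist','scene','top']:
    if c!='wrist':optics.grab_frame(c)
    for q in ['knob_mid','tube_top']:
        print(c,q,[(np.round(d['xyz'],1).tolist(),round(d['score'],2)) for d in models.spot_point(q,c)[:1]])
a=cv2.imread('pics/w1.png')[150:270,180:380,::-1]
cv2.imwrite('pics/w5.png',cv2.resize(np.hstack([a]+ims)[:,:,::-1],(800,240),interpolation=cv2.INTER_CUBIC));cv2.imwrite('pics/w5f.png',f['img'][:,:,::-1])
# knob projection model
Ci=np.linalg.inv(C)
def px(p):
    q=f['K']@(Ci@np.r_[p,1])[:3];return (q[:2]/q[2]).round(1)
for dz in(0,8.5):
    for z in (103,129): print(dz,z,px([526.2,39,z+dz]))
print('tube',px([526.2,39,79.5]),px([526.2,39,101]))
E
```

```text
13.3667 [528.47229919  40.69695168 233.15189314] [ 0.59562634 -0.32226175  0.52843834] 0.9668805196107114
wrist knob_mid [([526.9, 40.7, 119.1], 0.65)]
wrist tube_top [([527.1, 41.2, 80.4], 0.86)]
scene knob_mid [([526.1, 40.3, 114.5], 0.4)]
scene tube_top [([530.0, 39.3, 77.8], 0.91)]
top knob_mid []
top tube_top [([532.4, -423.9, -1.5], 0.52)]
0 103 [276.1 207.6]
0 129 [276.2 214.6]
8.5 103 [276.1 209.7]
8.5 129 [276.2 217.2]
tube [276.  202.2] [276.1 207.1]
```

View pics/w5.png

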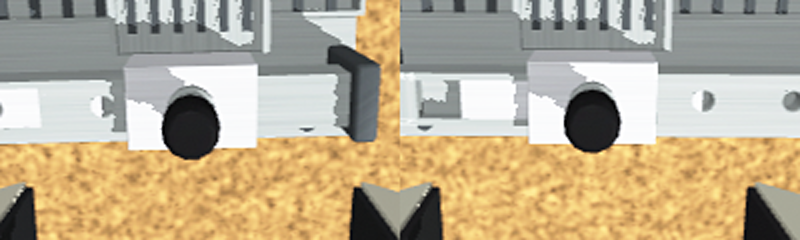

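```bash
python3 - <<'E'
import cv2,numpy as np
for n in('w1','w5f'):
    g=cv2.imread(f'pics/{n}.png').max(2)[185:240,250:305]
    for t in (50,70,90):
        k,l,st,ce=cv2.connectedComponentsWithStats((g<t).astype('uint8'))
        i=1+st[1:,4].argmax();print(n,t,st[i],ce[i].round(2))
E
```

```text
w1 50 [ 11  12  29  33 709] [24.8  28.17]
w1 70 [ 11  12  29  33 729] [24.81 28.19]
w1 90 [ 11  12  29  33 737] [24.87 28.2 ]
w5f 50 [ 12  10  28  31 670] [25.56 25.26]
w5f 70 [ 12  10  28  31 691] [25.53 25.19]
w5f 90 [ 12  10  28  31 695] [25.53 25.16]
```

The knob's apparent area is 0.945 of the parked view. The model gives about 0.95 for home and 1.02 for raised, so the pin is home. The fingers are clear.

```bash
python3 -c "
from workcell import order
print(order.sign_off())"
```

```text
the job is handed in; nothing more can be done
None
```

The tube is at the end station (about 0.11 m along the rail) with the plunger home in the end hole as far as feel and the camera show, everything is released, and the job was handed in at about 13.5 s.

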